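# Swing the filling arm one hole and lock it over the steel beaker

## Robot

A 7-joint arm with a two-finger parallel gripper is mounted at the origin on the work surface. World frame = base frame: x ahead of the robot, y to its left, z up, the work surface at z = 0. Lengths are in m, angles in rad, forces in N, time in s.
With the tool pointing down it reaches from about 0.425 to 0.875 m from the base axis. Payload 4.7 kg.
Tool frame: the origin (TCP) lies midway between the tips of the shut fingers; the grasp point (between the pads) lies 19 mm behind it (ctrl.grip_point_offset is the distance from the TCP to the grasp point, in m); z points along the fingers, y is the line along which they close (so a half turn about z gives the same grasp; the last joint's range is limited). The gripper opens to 87 mm and grips with 3 to 60 N. Pads are 19 mm wide; open, the fingers measure 117 mm over their backs; the gripper's body (75 mm by 190 mm) begins 51 mm behind the grasp point.
Start: joints at [-1.203, 0.321, -0.07, 1.45, 0.023, 1.371, -0.057], TCP at [0.225, 0.61, 0.223] pointing down, gripper open.
Joint ranges: [-2.86, 2.86], [-0.3, 2.09], [-1.38, 1.24], [0.06, 2.45], [-1.56, 4.7], [0.09, 2.05], [-2.69, 2.69]. Speed limits (rad/s): [2.57, 2.57, 3.14, 3.14, 3.14, 3.14, 3.14].

## Interface

Orientations are given as a rotation vector (axis times angle).
In Python, from bench import ctrl gives the robot as it stands.
- The arm moves only by the tool move_arm, never from a script. Its argument "increments" is text: rows parted by semicolons, each of 7 numbers parted by spaces: the shift along the world's x, y, z in mm, then the turn, a rotation vector about the world's x, y, z in degrees, then the closure in counts, from 0 (fully open) to 255 (shut). A call has exactly 8 rows; each row shifts and turns the commanded pose from where the row before left it; what a row does not reach is not made up. A row lasts 1/12 s, in which the tool goes at most 41.7 mm and 7.16 degrees, less where a joint would pass 70% of its speed; a pose out of reach is approached as far as the arm can. A call with a gripper value outside its range is refused whole. The fingers move at their own pace and stop on an object; "grip_force" is the grip in N (left out, the last holds). Time passes only in rows, so rows that do not move let the fingers close, or fill a call up. It gives the time, the measured TCP pose, the force, the opening and the grip force at its end, in the units of the state.
- ctrl.get_state(): the state, without advancing time (a new reading comes with each control period).
- ctrl.get_image(name): name is "side" or "top"; returns a dict with "frame" (480x640x3 uint8, red, green, blue), "depth" (480x640 float32, m along the optical axis (not along the pixel's ray), 0 where there is no reading), "fx", "fy", "cx", "cy" (pixels), "position" and "orientation" of the camera in the world. Camera axes: x right, y down, z forward; pixel columns grow to the right and rows downward; lengths in m; the calibration is good to about 2 mm. A picture is of the moment at which its call begins.
- ctrl.close_job(): hands the job in; it is judged then, once.
Trained networks look in a picture, given as the dict that the camera call returned (one of the last four; its "shot" number tells which), for a name from the list of things; names that differ only in an ending like _2 or _b are one class to them, and where a whole thing is asked for, a point or a joint stands for the part that bears it (a point fixed in the world has none). Each returns a list of dicts, best first, with "score" (0 to 1); they miss things now and then, are a little off and sometimes report something else, mostly with a low value. They report only what shows in the picture. A call takes as long as a camera call. They do not tell look-alikes from the thing itself.
- ctrl.find_in(target, picture): "centre" ([x, y, z] in m, in world coordinates, good to about 4 mm: the middle of the surface that is visible of it).
- ctrl.silhouettes(target, picture): "region" (480x640 bool, what is visible of it).
The state is a dict: "time": time; "joint_positions": joint angles; "qd": joint speeds; "joint_torque": joint torques, N m; "position": TCP position; "tool_rot": TCP orientation; "ft_force": force on the tool from outside, world axes, zero at the start; "torque": the same for the moment, N m; "grip_width": opening from 0.0 (shut) to 1.0 (fully open); "grip_force": force on a finger pad.
Only numpy, scipy, OpenCV 4.12 (cv2) and the standard library are available. Lean on these libraries where they do the work, as an engineer would, in place of code of your own. Each camera call takes 0.05 s, during which the arm holds its last target. There are 200 camera calls.

## Task

The filling arm on the white stand is locked over the amber beaker. Hook a fingertip through the red pull ring (do not pinch it), lift the spring pin out of its hole, swing the arm one hole over to the shiny steel beaker, and let the pin drop fully home in that hole. Be gentle with the ring, do not swing over the blue beaker, and leave the beakers and everything else on the bench standing where they are.

Things in the scene. Friction and masses are not known exactly. Their poses are not given: they have to be found in the camera images.
- stand: fixed white filling stand, base plate 350 x 330 x 12 mm. Origin: at bench height on the axis of its upright 25 mm post (249 mm tall) near the far edge of the base; -x points from the post over the base, roughly to the robot, z up. Three rubber pads (tops at 15 mm) lie 230 mm from the post axis, at 0 and +/-30 degrees from -x, and carry the beakers.
- post (a point): point on the post axis, 200 mm above the bench. Fixed to the post just below: a 10 mm thick sector-shaped index plate, radius 145 mm, top 180 mm above the bench, with five 13 mm holes 125 mm from the post axis, 30 degrees apart, the middle one on the stand's -x axis.
- feed_arm (a joint): angle (rad) of the aluminium arm swinging level about the post. 0 as found: in the middle hole, along the stand's -x, over the amber beaker. Positive is counter-clockwise from above (nozzle to the stand's -y). Next holes at +0.524 and -0.524. Drag about 0.12 N m, no spring; locked while the pin is home. Bar 26 mm wide, top 201 mm above the bench, ends 247 mm from the post axis.
- index_pin (a joint): lift (m) of the spring index pin, 125 mm from the post axis: 0 fully home, 0.020 end of travel. It slides straight up and down in the arm. Clear of the plate from 0.009; let down between holes it rests on the plate at 0.006 to 0.009, and it drops into a hole by itself within about 1.5 mm of it sideways. The spring and weight pull down about 4.5 N at 0, 8 N at 0.014.
- ring (a point): centre of the red pull ring on the pin: inner diameter 50 mm, wire 6 mm, rigid on the pin. 258 mm above the bench with the pin home, 107 mm from the post axis. x points level along the arm, nozzle to post; z up. Ring plane holds y and leans 40 degrees from vertical, top towards the post, so the hole faces the nozzle end and 40 degrees upward. Below it: pin head and barrel, 17 mm across.
- nozzle (a point): mouth of the steel filling nozzle at the arm's end, 230 mm from the post axis, 163 mm above the bench (its fitting above reaches 229 mm).
- steel_beaker: shiny bare steel beaker, 72 mm across at the rim, 127 mm tall, loose, open at the top, on the rubber pad under one of the two neighbouring holes (either side): where the nozzle must go. Origin: centre of its underside.
- blue_beaker: blue plastic beaker of the same size on the pad on the other side. Origin: centre of its underside. Not to be moved or swung over.
- amber_beaker: amber glass beaker of the same size on the middle pad. Origin: centre of its underside. Not to be moved.
- sample_bottle: white plastic bottle with blue cap, 50 mm across, 110 mm tall, standing on the bench beside the stand. Origin: centre of its underside. Not to be moved.
- ferrule: short steel pipe ring, 51 mm across, 22 mm tall, lying flat on the bench beside the stand. Origin: centre of its underside. Not to be moved.
- spanner: steel spanner, 150 mm long, lying on the bench beside the stand. Origin: middle of its underside. Not to be moved.
- sample_jar: amber jar with black lid, 56 mm across, 60 mm tall, on the bench beside the stand. Origin: centre of its underside. Not to be moved.
Mind the look-alikes: they are no part of the job. What is shaped like the steel_beaker but green or yellow is not meant.

How it is judged:
On the way, in this order (a step that is already met when the one before it is completed fails the run):
1. the pin is lifted out of the middle hole while the arm still points at the amber beaker (value of joint index_pin above 0.008 m and value of joint feed_arm between -0.08 and 0.08 rad), for 0.1 s.
2. the arm is swung round with the nozzle over the steel beaker (horizontal distance between nozzle and steel_beaker below 0.025 m), for 0.1 s.
At the end, for the whole second after the job is handed in: The pin is fully home (within 2 mm) in the hole next to the middle one on the steel beaker's side, the arm at rest there (within 0.03 rad) with its nozzle within 15 mm of the steel beaker's axis; the beakers stand upright and nothing on the bench has moved 15 mm or more (value of joint index_pin below 0.002 m and (value of joint feed_arm between 0.4936 and 0.5536 rad or value of joint feed_arm between -0.5536 and -0.4936 rad) and horizontal distance between nozzle and steel_beaker below 0.015 m and velocity of joint feed_arm between -0.02 and 0.02 rad/s and angle between each of steel_beaker, blue_beaker, amber_beaker's own z axis and vertical below 0.1 rad and distance of each of steel_beaker, blue_beaker, amber_beaker, sample_bottle, ferrule, spanner, sample_jar from where it was at the start of the episode below 0.015 m); the robot touches nothing.
It fails at once if the nozzle is swung over the blue beaker (horizontal distance between nozzle and blue_beaker below 0.04 m).
It fails at once if the arm is swung well past the next hole (value of joint feed_arm above 0.8 rad or value of joint feed_arm below -0.8 rad).
It fails at once if the ring is pinched or forced (more than 30 N between fingers and ring) (contact force between the fingers and index_pin above 30 N).
It fails at once if a beaker or another thing on the bench is lifted, carried or knocked out of place (distance of any of steel_beaker, blue_beaker, amber_beaker, sample_bottle, ferrule, spanner, sample_jar from where it was at the start of the episode above 0.02 m).
It also fails if it takes over 48 s, if anything falls off the work surface, if the arm or the gripper's body presses on something with over 40 N, if the wrist force passes 120 N, or if a joint passes its speed limit or range.

## Working session

There is one attempt and no reset: what is moved stays moved. The work goes in short steps, Python scripts to look and compute and a tool call to move; the robot and the scene stay as the last step left them, time stands still between calls to the robot, and variables do not carry over. Pictures are saved under pics/ and viewed, at most 10 in all, crops included, and the job is handed in when it is done.

Besides the shell and the picture viewer there is one more tool, called after "Call:" as name(argument=value, ...), one argument or row to a line, values as JSON. move_arm: Moves the arm, as the interface text tells. Its arguments: {"type":"object","properties":{"increments":{"type":"string"},"grip_force":{"type":"number"}},"required":["increments"]}

```bash
mkdir -p pics; ls
cat > h.py <<'E'
import numpy as np, cv2
from scipy.spatial.transform import Rotation as R
from bench import ctrl
def cam(p):
    o=np.array(p["orientation"],float)
    M=o if o.shape==(3,3) else (R.from_rotvec(o).as_matrix() if o.size==3 else R.from_quat(o).as_matrix())
    return M,np.array(p["position"])
def cloud(p):
    M,t=cam(p); d=p["depth"]; v,u=np.mgrid[:480,:640]
    P=np.stack([(u-p["cx"])/p["fx"]*d,(v-p["cy"])/p["fy"]*d,d],-1)
    return P@M.T+t
def proj(p,X):
    M,t=cam(p); c=(np.array(X)-t)@M
    return c[...,0]/c[...,2]*p["fx"]+p["cx"],c[...,1]/c[...,2]*p["fy"]+p["cy"]
def save(p,n): cv2.imwrite("pics/"+n,p["frame"][:,:,::-1])
E
python3 - <<'E'
from h import *
for n in("side","top"):
    p=ctrl.get_image(n); save(p,n+"0.png"); print(n,p["position"],p["orientation"],p["fx"])
    for t in("ring","nozzle","steel_beaker","blue_beaker","amber_beaker","feed_arm","stand","sample_bottle","sample_jar","ferrule","spanner"):
        print(t,[(np.round(r["centre"],3).tolist(),round(r["score"],2)) for r in ctrl.find_in(t,p)[:3]])
print(ctrl.get_state())
E
```

```text
pics
side [0.44264092 0.79604275 0.68607446] [-0.17470953  2.66439074 -1.48954918] 538.3037445285422
ring [([0.561, -0.029, 0.256], 0.49)]
nozzle [([0.568, -0.02, 0.202], 0.85)]
steel_beaker [([0.382, 0.32, 0.095], 0.79), ([0.448, 0.086, 0.105], 0.64), ([0.495, 0.339, 0.091], 0.6)]
blue_beaker [([0.502, -0.133, 0.09], 0.92)]
amber_beaker [([0.443, -0.042, 0.126], 0.84)]
feed_arm [([0.569, -0.024, 0.201], 0.94)]
stand [([0.59, 0.014, 0.015], 0.88)]
sample_bottle [([0.543, 0.224, 0.073], 0.66), ([0.59, 0.014, 0.013], 0.63), ([0.501, -0.137, 0.087], 0.43)]
sample_jar []
ferrule [([0.426, 0.168, 0.016], 0.67)]
spanner [([0.426, 0.167, 0.016], 0.18)]
top [0.35980789 0.01175055 1.24635508] [-2.0743464   2.15816123 -0.22598104] 531.3567105014196
ring [([0.564, -0.03, 0.256], 0.69), ([0.566, -0.032, 0.202], 0.37)]
nozzle [([0.565, -0.034, 0.2], 0.63)]
steel_beaker [([0.456, 0.064, 0.046], 0.79), ([0.384, 0.312, 0.069], 0.68)]
blue_beaker [([0.508, -0.167, 0.076], 0.7)]
amber_beaker [([0.442, -0.066, 0.084], 0.81)]
feed_arm [([0.566, -0.031, 0.201], 0.69), ([0.532, 0.203, 0.076], 0.46)]
stand
[... 226 characters left out ...]
itions': array([-1.20293515,  0.32098074, -0.07009289,  1.45052373,  0.02259282,
        1.37082991, -0.05691482]), 'qd': array([ 1.66044476e-03, -7.74162457e-04,  1.86864210e-03, -4.69396187e-04,
       -2.51434173e-05,  3.68504195e-05, -1.44024742e-03]), 'joint_torque': array([ 1.83927154e-04, -4.91099274e+01, -4.02931944e-01, -3.12770784e+01,
       -6.36407454e-02,  3.36906163e-02,  1.80489496e-05]), 'position': array([0.22520399, 0.60973816, 0.22258705]), 'tool_rot': array([5.52790281e-01, 3.09252562e+00, 5.87161010e-05]), 'ft_force': array([0.07591043, 0.26505616, 0.87168878]), 'torque': array([-0.05419596, -0.05322594,  0.02932675]), 'grip_force': 0.0, 'grip_width': 0.998088000958974}
```

View pics/side0.png

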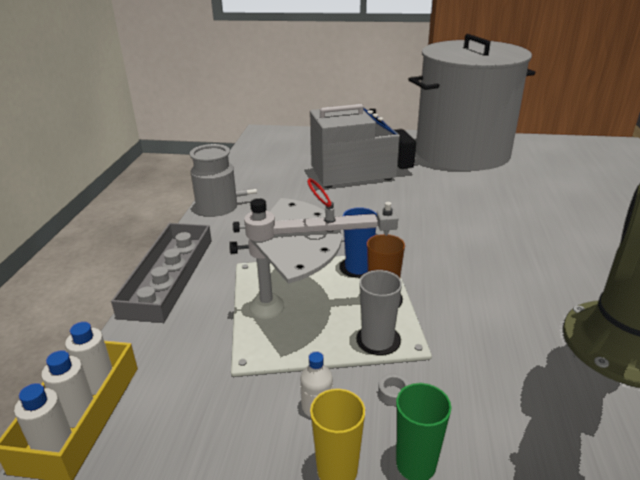

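View pics/top0.png

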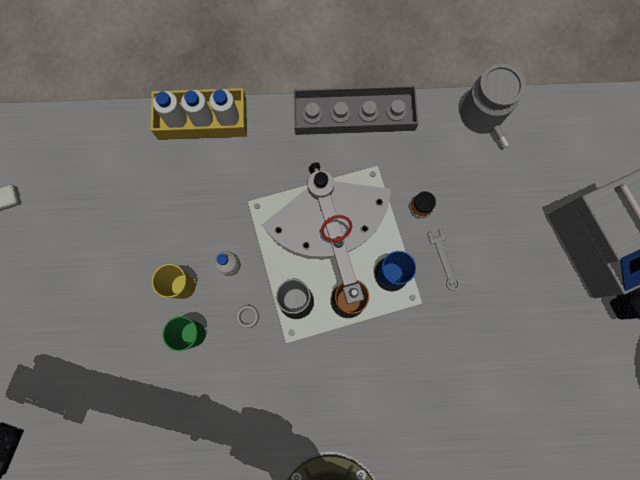

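The side picture shows the red ring at (320,192) and the steel beaker at (380,310). In the top picture the post is at (320,182), the ring at (337,228), the steel beaker at (295,298) and the blue one at (397,268). The steel beaker is on the world +y side, so the target is feed_arm = -0.524.

Run:
```python
from h import *
for n in("side","top"):
    p=ctrl.get_image(n); P=cloud(p); f=p["frame"].astype(int)
    ok=p["depth"]>0
    red=(f[...,0]>110)&(f[...,1]<60)&(f[...,2]<60)&ok&(abs(P[...,2]-.258)<.045)&(abs(P[...,0]-.56)<.06)&(abs(P[...,1]+.03)<.06)
    X=P[red]; print(n,len(X))
    for _ in range(3):
        c=X.mean(0); U,S,V=np.linalg.svd(X-c,full_matrices=False)
        X=X[abs((X-c)@V[2])<.005]
    nrm=V[2]*np.sign(V[2][2]); q=(X-c)@V[:2].T
    s=np.linalg.lstsq(np.c_[2*q,np.ones(len(q))],(q**2).sum(1),rcond=None)[0]
    print("ring",len(X),(c+s[:2]@V[:2]).round(4),"r",np.sqrt(s[2]+s[:2]@s[:2]).round(4),"n",nrm.round(3),"ext",X.min(0).round(3),X.max(0).round(3))
    arm=ok&(abs(P[...,2]-.201)<.003)&(abs(P[...,0]-.55)<.15)&(abs(P[...,1]+.03)<.1)
    A=P[arm][:,:2]
    for _ in range(4):
        c=A.mean(0); V=np.linalg.svd(A-c,full_matrices=False)[2]; A=A[abs((A-c)@V[1])<.014]
    print("arm",len(A),c.round(4),np.degrees(np.arctan(V[0][1]/V[0][0])).round(2), ((A-c)@V[0]).min().round(3),((A-c)@V[0]).max().round(3))
    kn=ok&(P[...,2]>.24)&(abs(P[...,0]-.67)<.05)&(abs(P[...,1]-.01)<.06)
    K=P[kn]; print("knob",len(K),np.median(K,0).round(4),K.min(0).round(3),K.max(0).round(3))
    rim=ok&(abs(P[...,2]-.142)<.004)&(P[...,0]<.56)&(P[...,0]>.36)
    for nm,lo,hi in(("steel",.01,.13),("amber",-.12,.0),("blue",-.23,-.12)):
        m=rim&(P[...,1]>lo)&(P[...,1]<hi); q=P[m][:,:2]
        s=np.linalg.lstsq(np.c_[2*q,np.ones(len(q))],(q**2).sum(1),rcond=None)[0]
        print(nm,len(q),s[:2].round(4),np.sqrt(s[2]+s[:2]@s[:2]).round(4))
```

```text
side 132
ring 132 [ 0.5649 -0.0283  0.2605] r 0.0276 n [-0.747 -0.178  0.641] ext [ 0.545 -0.059  0.239] [0.583 0.002 0.283]
arm 782 [ 0.5551 -0.0274] 14.16 -0.129 0.147
knob 163 [0.6683 0.0018 0.2481] [ 0.655 -0.017  0.24 ] [0.682 0.011 0.251]
steel 281 [0.4507 0.0621] 0.0342
amber 215 [ 0.4457 -0.0602] 0.0341
blue 85 [ 0.5023 -0.1647] 0.0322
top 160
ring 160 [ 0.5647 -0.0314  0.2604] r 0.0277 n [-0.745 -0.181  0.643] ext [ 0.545 -0.06   0.236] [ 0.585 -0.004  0.284]
arm 911 [ 0.5491 -0.0347] 13.82 -0.101 0.123
knob 168 [ 0.6679 -0.005   0.2483] [ 0.655 -0.019  0.241] [0.682 0.007 0.253]
steel 144 [0.4504 0.0609] 0.034
amber 121 [ 0.4453 -0.0612] 0.0341
blue 153 [ 0.5013 -0.1627] 0.0341
```

Call:
move_arm(
  increments="10 -25 15 0 0 2.125 0;10 -25 15 0 0 2.125 255;10 -25 15 0 0 2.125 255;10 -25 15 0 0 2.125 255;10 -25 15 0 0 2.125 255;10 -25 15 0 0 2.125 255;10 -25 15 0 0 2.125 255;10 -25 15 0 0 2.125 255",
  grip_force=10,
)

```text
time: 1.97
position: [0.3056, 0.4084, 0.3435]
tool_rot: [0.087, 3.14, 0.001]
ft_force: [-0.1, -0.0, -0.6]
grip_width: 0.55
grip_force: 0.0
```

Call:
move_arm(
  increments="20 -30 0 0 0 2.125 255;20 -30 0 0 0 2.125 255;20 -30 0 0 0 2.125 255;20 -30 0 0 0 2.125 255;20 -30 0 0 0 2.125 255;20 -30 0 0 0 2.125 255;20 -30 0 0 0 2.125 255;20 -30 0 0 0 2.125 255",
)

```text
time: 2.63
position: [0.4659, 0.1681, 0.343]
tool_rot: [-0.378, 3.118, 0.001]
ft_force: [1.3, 1.2, 0.5]
grip_width: 0.018
grip_force: 0.0
```

Call:
move_arm(
  increments="1.5 -28 2 1.19 -4.86 0 255;1.5 -28 2 1.19 -4.86 0 255;1.5 -28 2 1.19 -4.86 0 255;1.5 -28 2 1.19 -4.86 0 255;1.5 -28 2 1.19 -4.86 0 255;1.5 -28 2 1.19 -4.86 0 255;1.5 -28 2 1.19 -4.86 0 255;1.5 -28 2 1.19 -4.86 0 255",
)

```text
time: 3.3
position: [0.4937, 0.0572, 0.3469]
tool_rot: [-0.349, 2.777, 0.101]
ft_force: [-1.0, 0.4, -0.1]
grip_width: 0.003
grip_force: 0.0
```

```bash
cat > st.py <<'E'
from h import *
def st():
    s=ctrl.get_state(); M=R.from_rotvec(s["tool_rot"]).as_matrix()
    print("t",round(s["time"],2),"p",s["position"].round(4),"z",M[:,2].round(3),"y",M[:,1].round(3),"q",s["joint_positions"].round(2),"F",s["ft_force"].round(1),"g",round(s["grip_width"],3))
    return s
if __name__=="__main__": st()
E
python3 st.py
```

```text
t 3.3 p [0.4937 0.0572 0.3469] z [ 0.323  0.111 -0.94 ] y [-0.252  0.967  0.028] q [ 0.19 -0.3  -0.23  1.87 -0.18  1.23  1.81] F [-1.   0.4 -0.1] g 0.003
```

```bash
cat > d.py <<'E'
import sys
from st import *
def tool(t,psi):
    t,s=np.radians([t,psi]); z=np.array([np.sin(t)*np.cos(s),np.sin(t)*np.sin(s),-np.cos(t)])
    y=np.array([-np.sin(s),np.cos(s),0]); return np.c_[np.cross(y,z),y,z]
# args: x y z (mm) tilt psi -> delta in mm, deg
if __name__=="__main__":
    a=list(map(float,sys.argv[1:])); s=st()
    M=R.from_rotvec(s["tool_rot"]).as_matrix()
    print("d mm",(np.array(a[:3])-s["position"]*1000).round(1),"deg",np.degrees(R.from_matrix(tool(a[3],a[4])@M.T).as_rotvec()).round(2))
E
python3 d.py 540 -36 290 25 13.8
```

```text
t 3.3 p [0.4937 0.0572 0.3469] z [ 0.323  0.111 -0.94 ] y [-0.252  0.967  0.028] q [ 0.19 -0.3  -0.23  1.87 -0.18  1.23  1.81] F [-1.   0.4 -0.1] g 0.003
d mm [ 46.3 -93.2 -56.9] deg [-0.28 -5.33 -0.88]
```

Call:
move_arm(
  increments="6 -15 0 0 -0.67 -0.11 255;6 -15 0 0 -0.67 -0.11 255;6 -15 0 0 -0.67 -0.11 255;6 -15 0 0 -0.67 -0.11 255;6 -15 -8 0 -0.67 -0.11 255;6 -14 -14 0 -0.67 -0.11 255;6 -4 -16 -0.1 -0.67 -0.11 255;4 0 -18 -0.1 -0.67 -0.11 255",
)

```text
time: 3.97
position: [0.5401, -0.0385, 0.29]
tool_rot: [-0.319, 2.689, 0.072]
ft_force: [-0.2, 0.2, -0.6]
grip_width: 0.003
grip_force: 0.0
```

```bash
python3 d.py 545 -36 280 28 13.8
python3 - <<'E'
from h import *
for n in("side","top"):
    p=ctrl.get_image(n); u,v=map(int,proj(p,[.56,-.03,.27])); c=p["frame"][max(v-70,0):v+70,max(u-90,0):u+90,::-1]
    globals()[n]=cv2.resize(c,None,fx=3.5,fy=3.5)
    print(n,u,v)
w=side.shape[1]
cv2.imwrite("pics/c1.png",cv2.resize(np.vstack([side,top]),(500,600) if False else (400,600)) if False else cv2.resize(np.hstack([side,top]),(800,312)))
E
```

```text
t 3.97 p [ 0.5401 -0.0385  0.29  ] z [ 0.41   0.1   -0.906] y [-0.234  0.972  0.001] q [ 0.23 -0.24 -0.09  1.96 -0.21  1.01  2.02] F [-0.2  0.2 -0.6] g 0.003
d mm [  4.9   2.5 -10. ] deg [ 0.64 -2.94  0.26]
side 321 186
top 335 229
```

View pics/c1.png

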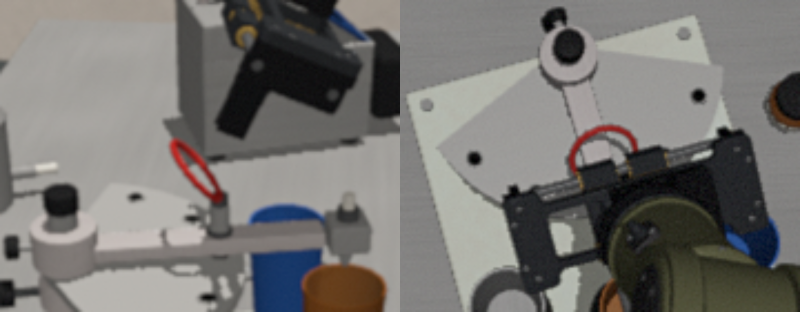

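The crop shows the closed fingertips at about (240,120) in its left half, in front of the ring on the nozzle side and lined up with the hole. I'll insert now, tilting to 40°.

Call:
move_arm(
  increments="5.2 1.9 -5.5 0.45 -1.82 0 255;5.2 1.9 -5.5 0.45 -1.82 0 255;5.2 1.9 -5.5 0.45 -1.82 0 255;5.2 1.9 -5.5 0.45 -1.82 0 255;5.2 1.2 -7 0.45 -1.82 0 255;5.2 1.2 -7 0.45 -1.82 0 255;5.2 1.2 -7 0.45 -1.82 0 255;5.2 1.2 -7 0.45 -1.82 0 255",
)

```text
time: 4.73
position: [0.5817, -0.0237, 0.2414]
tool_rot: [-0.293, 2.428, 0.11]
ft_force: [0.3, -0.3, -1.0]
grip_width: 0.008
grip_force: 0.0
```

```bash
python3 d.py 582 -26 240 40 13.8
python3 - <<'E'
from h import *
for n in("side","top"):
    p=ctrl.get_image(n); u,v=map(int,proj(p,[.56,-.03,.27])); c=p["frame"][max(v-70,0):v+70,max(u-90,0):u+90,::-1]
    globals()[n]=cv2.resize(c,None,fx=3.5,fy=3.5)
cv2.imwrite("pics/c2.png",cv2.resize(np.hstack([side,top]),(800,312)))
E
```

```text
t 4.73 p [ 0.5817 -0.0237  0.2414] z [ 0.625  0.155 -0.765] y [-0.238  0.971  0.002] q [ 0.16 -0.26 -0.01  2.19 -0.46  0.61  2.26] F [ 0.3 -0.3 -1. ] g 0.008
d mm [ 0.3 -2.3 -1.4] deg [-0.13  0.03  0.01]
```

View pics/c2.png

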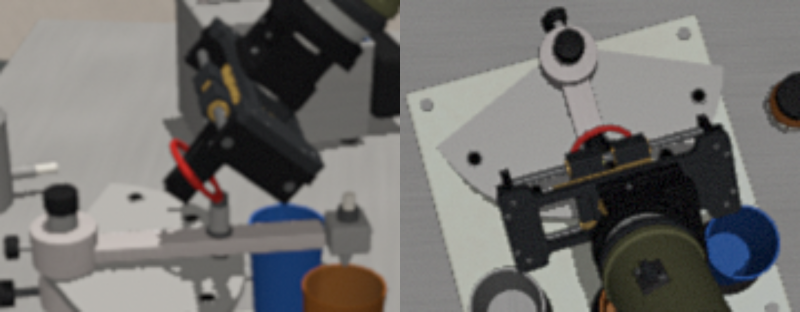

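The finger is through the ring (tip at about (180,185) in the left half) and nothing is in contact. Next I'll lift slowly.

Call:
move_arm(
  increments="0 -0.5 2 0 0 0 255;0 -0.5 2 0 0 0 255;0 -0.5 2 0 0 0 255;0 -0.5 2 0 0 0 255;0 0 2 0 0 0 255;0 0 2 0 0 0 255;0 0 2 0 0 0 255;0 0 2 0 0 0 255",
)

```text
time: 5.5
position: [0.581, -0.0261, 0.256]
tool_rot: [-0.292, 2.432, 0.11]
ft_force: [0.8, -0.8, -0.6]
grip_width: 0.007
grip_force: 0.1
```

```bash
cat > ring.py <<'E'
from st import *
s=st()
for n in("side","top"):
    p=ctrl.get_image(n); P=cloud(p); f=p["frame"].astype(int)
    red=(f[...,0]>110)&(f[...,1]<60)&(f[...,2]<60)&(p["depth"]>0)&(abs(P[...,2]-.265)<.05)&(abs(P[...,0]-.57)<.08)&(abs(P[...,1]-.0)<.1)
    X=P[red]; c=X.mean(0)
    V=np.linalg.svd(X-c,full_matrices=False)[2]; X=X[abs((X-c)@V[2])<.006]
    print(n,len(X),"top z",np.sort(X[:,2])[-6:].mean().round(4),"ext",X.min(0).round(3),X.max(0).round(3),"psi",np.degrees(np.arctan2(-(X.mean(0)[1]+.0045),.67-X.mean(0)[0])*-1).round(1))
E
python3 ring.py
```

```text
t 5.5 p [ 0.581  -0.0261  0.256 ] z [ 0.622  0.154 -0.768] y [-0.238  0.971  0.003] q [ 0.18 -0.27 -0.02  2.16 -0.44  0.64  2.24] F [ 0.8 -0.8 -0.6] g 0.007
side 107 top z 0.2825 ext [ 0.549 -0.053  0.239] [0.583 0.002 0.283] psi -6.3
top 49 top z 0.2837 ext [ 0.572 -0.048  0.274] [ 0.586 -0.008  0.285] psi -13.7
```

Call:
move_arm(
  increments="1 0.25 -1.2 0 0 0 255;1 0.25 -1.2 0 0 0 255;1 0.25 -1.2 0 0 0 255;1 0.25 -1.2 0 0 0 255;0 0 2 0 0 0 255;0 0 2 0 0 0 255;0 0 2 0 0 0 255;0 0 2 0 0 0 255",
)

```text
time: 6.27
position: [0.5837, -0.0252, 0.2571]
tool_rot: [-0.292, 2.435, 0.111]
ft_force: [-2.5, -1.3, -6.0]
grip_width: 0.007
grip_force: 2.6
```

Call:
move_arm(
  increments="0 0 1 0 0 0 255;0 0 1 0 0 0 255;0 0 1 0 0 0 255;0 0 1 0 0 0 255;0 0 1 0 0 0 255;0 0 1 0 0 0 255;0 0 0 0 0 0 255;0 0 0 0 0 0 255",
)

```text
time: 6.93
position: [0.5839, -0.0251, 0.2636]
tool_rot: [-0.292, 2.434, 0.111]
ft_force: [-5.7, -3.2, -7.1]
grip_width: 0.006
grip_force: 4.1
```

```bash
python3 ring.py
```

```text
t 6.93 p [ 0.5839 -0.0251  0.2636] z [ 0.62   0.155 -0.769] y [-0.238  0.971  0.004] q [ 0.18 -0.27 -0.02  2.14 -0.43  0.66  2.23] F [-5.7 -3.2 -7.1] g 0.006
side 110 top z 0.2917 ext [ 0.549 -0.055  0.25 ] [0.584 0.002 0.293] psi -7.2
top 42 top z 0.2932 ext [ 0.575 -0.046  0.286] [ 0.585 -0.01   0.294] psi -14.2
```

Call:
move_arm(
  increments="0 0 1 0 0 0 255;0 0 1 0 0 0 255;0 0 1 0 0 0 255;0 0 1 0 0 0 255;0 0 0.5 0 0 0 255;0 0 0 0 0 0 255;0 0 0 0 0 0 255;0 0 0 0 0 0 255",
)

```text
time: 7.7
position: [0.5839, -0.025, 0.2679]
tool_rot: [-0.292, 2.435, 0.111]
ft_force: [-4.8, -2.0, -8.6]
grip_width: 0.006
grip_force: 4.4
```

```bash
python3 ring.py
python3 - <<'E'
import numpy as np
p=np.array([.5839,-.0251]);c=np.array([.670,-.0045])
for a in range(0,31,5):
    t=np.radians(-a);M=np.array([[np.cos(t),-np.sin(t)],[np.sin(t),np.cos(t)]])
    print(a,((M@(p-c)+c-p)*1000).round(1))
E
```

```text
t 7.7 p [ 0.5839 -0.025   0.2679] z [ 0.619  0.155 -0.77 ] y [-0.238  0.971  0.004] q [ 0.19 -0.27 -0.03  2.14 -0.43  0.67  2.22] F [-4.8 -2.  -8.6] g 0.006
side 115 top z 0.2969 ext [ 0.549 -0.054  0.253] [0.585 0.002 0.298] psi -7.4
top 41 top z 0.2971 ext [ 0.576 -0.042  0.291] [ 0.585 -0.012  0.297] psi -13.7
0 [0. 0.]
5 [-1.5  7.6]
10 [-2.3 15.3]
15 [-2.4 23. ]
20 [-1.9 30.7]
25 [-0.6 38.3]
30 [ 1.2 45.8]
```

Call:
move_arm(
  increments="-0.4 1.9 0 0 0 -1.25 255;-0.4 1.9 0 0 0 -1.25 255;-0.3 1.9 0 0 0 -1.25 255;-0.3 1.9 0 0 0 -1.25 255;-0.3 1.9 0 0 0 -1.25 255;-0.2 1.9 0 0 0 -1.25 255;-0.2 1.9 0 0 0 -1.25 255;-0.2 1.9 0 0 0 -1.25 255",
)

```text
time: 8.47
position: [0.5824, -0.0102, 0.2626]
tool_rot: [-0.078, 2.461, 0.035]
ft_force: [-18.9, -2.3, -6.9]
grip_width: 0.005
grip_force: 9.6
```

```bash
cat > arm.py <<'E'
import sys
from st import *
import ring
p=ctrl.get_image("side"); P=cloud(p)
# nozzle fitting + arm: points at arm top height, line through the post
m=(p["depth"]>0)&(abs(P[...,2]-.201)<.003)&(abs(P[...,0]-.55)<.15)&(abs(P[...,1])<.12)
A=P[m][:,:2]
for th in(.03,.02,.014,.014):
    c=np.median(A,0) if th==.03 else A.mean(0); V=np.linalg.svd(A-A.mean(0),full_matrices=False)[2]; A=A[abs((A-A.mean(0))@V[1])<th]
print("arm yaw",np.degrees(np.arctan(V[0][1]/V[0][0])).round(2),"swing from 14.16:",round(np.degrees(np.arctan(V[0][1]/V[0][0]))-14.16,2),len(A))
E
python3 arm.py
```

```text
t 8.47 p [ 0.5824 -0.0102  0.2626] z [ 0.627  0.045 -0.778] y [-0.065  0.998  0.005] q [ 0.2  -0.3  -0.17  2.16 -0.19  0.61  1.78] F [-18.9  -2.3  -6.9] g 0.005
side 108 top z 0.2911 ext [ 0.544 -0.037  0.249] [0.58  0.019 0.292] psi 2.5
top 28 top z 0.2928 ext [ 0.578 -0.021  0.286] [0.582 0.005 0.294] psi -3.5
arm yaw 2.71 swing from 14.16: -11.45 839
```

The q2 limit lowered the tool, so the pin now rests on the plate and the finger wedges inward. I'll relax radially and tilt less, then drag the pin along the plate.

Call:
move_arm(
  increments="-0.5 0 0 0 0 0 255;-0.5 0 0 0 0 0 255;-0.5 0 0 0 0.8 0 255;-0.5 0 0 0 0.8 0 255;-0.5 0 0 0 0.8 0 255;-0.5 0 0 0 0.8 0 255;-0.5 0 0 0 0.8 0 255;0 0 0 0 0.8 0 255",
)

```text
time: 9.28
position: [0.5801, -0.009, 0.2635]
tool_rot: [-0.081, 2.544, 0.041]
ft_force: [-13.9, -0.3, -6.5]
grip_width: 0.008
grip_force: 8.1
```

```bash
python3 arm.py
```

```text
t 9.28 p [ 0.5801 -0.009   0.2635] z [ 0.56   0.047 -0.827] y [-0.067  0.998  0.012] q [ 0.21 -0.26 -0.17  2.09 -0.16  0.72  1.75] F [-13.9  -0.3  -6.5] g 0.008
side 107 top z 0.2926 ext [ 0.544 -0.037  0.251] [0.58  0.022 0.293] psi 3.1
top 14 top z 0.2941 ext [ 0.577 -0.016  0.288] [ 0.582 -0.008  0.296] psi -4.9
arm yaw 2.89 swing from 14.16: -11.27 838
```

Call:
move_arm(
  increments="-0.5 0 0.5 0 0 0 255;-0.5 1 0.5 0 0 -1 255;-0.3 2 0.3 0 0 -1.25 255;-0.3 2 0.3 0 0 -1.25 255;0 2 0 0 0 -1.25 255;0 2 0 0 0 -1.25 255;0 2 0 0 0 -1.25 255;0 2 0 0 0 -1.25 255",
)

```text
time: 10.1
position: [0.5801, 0.0034, 0.2666]
tool_rot: [0.111, 2.537, -0.02]
ft_force: [-7.8, -0.3, -7.7]
grip_width: 0.006
grip_force: 5.3
```

```bash
python3 arm.py
```

```text
t 10.1 p [0.5801 0.0034 0.2666] z [ 0.565 -0.039 -0.824] y [0.084 0.996 0.01 ] q [ 0.27 -0.27 -0.33  2.09 -0.01  0.71  1.42] F [-7.8 -0.3 -7.7] g 0.006
side 87 top z 0.2949 ext [ 0.544 -0.013  0.253] [0.581 0.037 0.296] psi 14.7
top 14 top z 0.2955 ext [0.578 0.001 0.292] [0.582 0.008 0.298] psi 5.6
arm yaw -5.64 swing from 14.16: -19.8 891
```

Call:
move_arm(
  increments="0.1 1.5 0 0 0 -1.2 255;0.2 1.5 0 0 0 -1.2 255;0.2 1.5 0 0 0 -1.2 255;0.2 1.5 0 0 0 -1.2 255;0.2 1.5 0 0 0 -1.2 255;0.3 1.5 0 0 0 -1 255;0.3 1.3 0 0 0 -1 255;0.3 1 0 0 0 0 255",
)

```text
time: 10.92
position: [0.5824, 0.016, 0.267]
tool_rot: [0.286, 2.524, -0.075]
ft_force: [-8.2, 1.2, -7.4]
grip_width: 0.003
grip_force: 5.3
```

```bash
python3 arm.py
```

```text
t 10.92 p [0.5824 0.016  0.267 ] z [ 0.555 -0.117 -0.824] y [0.221 0.975 0.01 ] q [ 0.34 -0.26 -0.47  2.06  0.13  0.74  1.12] F [-8.2  1.2 -7.4] g 0.003
side 67 top z 0.2899 ext [0.547 0.031 0.253] [0.583 0.052 0.291] psi 25.9
top 12 top z 0.2962 ext [0.58  0.014 0.292] [0.585 0.023 0.297] psi 14.8
arm yaw -13.24 swing from 14.16: -27.4 912
```

Call:
move_arm(
  increments="0.2 0.8 -1 0 0 -0.5 255;0.2 0.8 -1 0 0 -0.5 255;0.2 0.8 -1 0 0 -0.5 255;0 0 -1 0 0 0 255;0 0 -0.5 0 0 0 255;0.1 0.5 0 0 0 -0.3 255;0.1 0.5 0 0 0 -0.3 255;0 0 0 0 0 0 255",
)

```text
time: 11.73
position: [0.5834, 0.0195, 0.2629]
tool_rot: [0.332, 2.519, -0.089]
ft_force: [-7.6, 1.6, -6.1]
grip_width: 0.006
grip_force: 5.2
```

```bash
python3 arm.py
```

```text
t 11.73 p [0.5834 0.0195 0.2629] z [ 0.551 -0.137 -0.823] y [0.256 0.967 0.011] q [ 0.35 -0.25 -0.51  2.06  0.17  0.75  1.03] F [-7.6  1.6 -6.1] g 0.006
side 71 top z 0.2835 ext [0.546 0.021 0.249] [0.586 0.054 0.285] psi 27.3
top 11 top z 0.2922 ext [0.581 0.019 0.287] [0.586 0.027 0.293] psi 17.5
arm yaw -15.77 swing from 14.16: -29.93 915
```

Call:
move_arm(
  increments="0 0 -1 0 0 0 255;0 0 -1 0 0 0 255;0 0 -1 0 0 0 255;0 0 -1 0 0 0 255;0 0 -1 0 0 0 255;0 0 -1 0 0 0 255;0 0 0 0 0 0 255;0 0 0 0 0 0 255",
)

```text
time: 12.55
position: [0.5835, 0.0194, 0.2573]
tool_rot: [0.332, 2.518, -0.088]
ft_force: [-8.2, 1.8, -5.7]
grip_width: 0.008
grip_force: 5.3
```

```bash
python3 arm.py
```

```text
t 12.55 p [0.5835 0.0194 0.2573] z [ 0.551 -0.137 -0.823] y [0.256 0.967 0.011] q [ 0.35 -0.24 -0.52  2.07  0.18  0.73  1.03] F [-8.2  1.8 -5.7] g 0.008
side 60 top z 0.2772 ext [0.548 0.033 0.244] [0.586 0.055 0.278] psi 28.0
top 12 top z 0.2867 ext [0.582 0.016 0.282] [0.586 0.027 0.288] psi 17.1
arm yaw -16.39 swing from 14.16: -30.55 925
```

The pin is dropping into the hole (lift about 3 mm). I'll keep lowering until the finger is free of the ring.

Call:
move_arm(
  increments="0 0 -1 0 0 0 255;0 0 -1 0 0 0 255;0 0 -1 0 0 0 255;0 0 -1 0 0 0 255;-0.5 0 -1 0 0 0 255;-0.5 0 -1 0 0 0 255;-1 0.2 -1 0 0 0 255;-1 0.2 -1 0 0 0 255",
)

```text
time: 13.37
position: [0.5834, 0.0197, 0.253]
tool_rot: [0.33, 2.51, -0.087]
ft_force: [-2.3, 0.0, -0.8]
grip_width: 0.004
grip_force: 1.2
```

```bash
python3 arm.py
```

```text
t 13.37 p [0.5834 0.0197 0.253 ] z [ 0.558 -0.137 -0.818] y [0.255 0.967 0.012] q [ 0.35 -0.24 -0.52  2.08  0.18  0.72  1.02] F [-2.3  0.  -0.8] g 0.004
side 60 top z 0.2733 ext [0.551 0.039 0.24 ] [0.586 0.056 0.275] psi 28.2
top 14 top z 0.2829 ext [0.582 0.014 0.279] [0.586 0.027 0.285] psi 16.8
arm yaw -15.86 swing from 14.16: -30.02 915
```

Call:
move_arm(
  increments="-1 0.3 -1 0 0 0 255;-1 0.3 -1 0 0 0 255;-1 0.3 -1 0 0 0 255;-1 0.3 -1 0 0 0 255;0 0 0 0 0 0 255;0 0 0 0 0 0 255;0 0 0 0 0 0 255;0 0 0 0 0 0 255",
)

```text
time: 14.18
position: [0.5785, 0.0188, 0.2471]
tool_rot: [0.331, 2.513, -0.091]
ft_force: [-0.0, 0.5, 0.7]
grip_width: 0.009
grip_force: 0.0
```

```bash
python3 arm.py
```

```text
t 14.18 p [0.5785 0.0188 0.2471] z [ 0.555 -0.139 -0.82 ] y [0.256 0.967 0.009] q [ 0.35 -0.25 -0.52  2.1   0.19  0.71  1.01] F [-0.   0.5  0.7] g 0.009
side 60 top z 0.2716 ext [0.551 0.039 0.24 ] [0.582 0.055 0.273] psi 28.3
top 39 top z 0.2832 ext [0.574 0.001 0.275] [0.586 0.036 0.285] psi 15.2
arm yaw -15.76 swing from 14.16: -29.92 921
```

Call:
move_arm(
  increments="-2.8 1.1 4 0.2 0.8 0 255;-2.8 1.1 4 0.3 1 0 255;-2.8 1.1 4 0.3 1 0 255;-2.8 0.9 4 0.3 1.2 0 255;-2.8 0.7 4 0.3 1.2 0 255;-2.8 0.7 4 0.3 1.2 0 255;-2.8 0.7 4 0.3 1.2 0 255;-2.8 0.7 4 0.3 1.2 0 255",
)

```text
time: 15.0
position: [0.5558, 0.0259, 0.2793]
tool_rot: [0.353, 2.671, -0.069]
ft_force: [0.7, -0.0, -0.3]
grip_width: 0.006
grip_force: 0.0
```

```bash
python3 arm.py
```

```text
t 15.0 p [0.5558 0.0259 0.2793] z [ 0.422 -0.105 -0.901] y [0.258 0.966 0.009] q [ 0.33 -0.22 -0.47  1.96  0.09  0.97  1.12] F [ 0.7 -0.  -0.3] g 0.006
side 113 top z 0.2822 ext [ 0.546 -0.     0.239] [0.585 0.056 0.283] psi 19.1
top 43 top z 0.2827 ext [ 0.572 -0.001  0.274] [0.586 0.04  0.283] psi 14.7
arm yaw -16.01 swing from 14.16: -30.17 930
```

Call:
move_arm(
  increments="-3 0.7 4 0 0 0 255;-3 0.7 5 0 0 0 255;-3 0.7 6 0 0.5 0 255;-2 0.5 10 0 0.5 0 255;0 0 12 0 0.5 0 255;0 0 14 0 0.5 0 255;0 0 14 0 0.5 0 255;0 0 14 0 0 0 255",
)

```text
time: 15.82
position: [0.5449, 0.0286, 0.3594]
tool_rot: [0.355, 2.713, -0.077]
ft_force: [-0.4, -0.7, -0.2]
grip_width: 0.005
grip_force: 0.0
```

```bash
python3 arm.py
python3 - <<'E'
from h import *
p=ctrl.get_image("side"); save(p,"end.png"); q=ctrl.get_image("top")
for n in("steel_beaker","blue_beaker","amber_beaker"): print(n,[np.round(r["centre"],3).tolist() for r in ctrl.find_in(n,p)[:2]])
E
```

```text
t 15.82 p [0.5449 0.0286 0.3594] z [ 0.383 -0.105 -0.918] y [ 0.258  0.966 -0.003] q [ 0.32 -0.23 -0.45  1.8   0.06  1.18  1.16] F [-0.4 -0.7 -0.2] g 0.005
side 133 top z 0.282 ext [ 0.546 -0.003  0.238] [0.585 0.056 0.283] psi 16.4
top 5 top z 0.28 ext [0.583 0.029 0.279] [0.586 0.034 0.283] psi 22.6
arm yaw -16.2 swing from 14.16: -30.36 931
steel_beaker [[0.449, 0.085, 0.102], [0.495, 0.336, 0.088]]
blue_beaker [[0.501, -0.139, 0.114], [0.562, 0.036, 0.202]]
amber_beaker [[0.427, -0.056, 0.127]]
```

View pics/end.png

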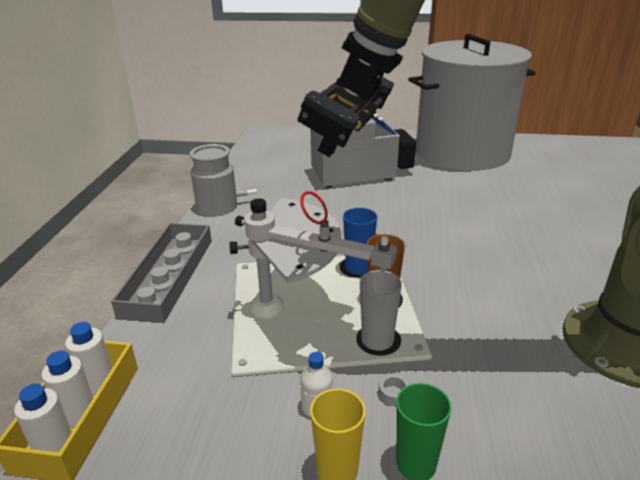

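The picture shows the nozzle over the steel beaker at (380,270), the ring at its original height (top at z 0.282 m, as at the start), the beakers undisturbed and the gripper clear. I'm handing in.

```bash
python3 -c "
from bench import ctrl
print(ctrl.close_job())"
```

```text
the job is handed in; nothing more can be done
None
```

The filling arm is now one hole over with its nozzle above the steel beaker and the pin fully home. The gripper is clear and the beakers look undisturbed. The job is handed in; no verdict was returned.

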